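Seat the burner cap of the table hob and test its spark

TASK

The black burner cap on the steel table hob was put back turned the wrong way and sits crooked on the white spark electrode. Without lifting it, turn it round with a fingertip until its notch meets the electrode and it drops flat onto the burner, press down on its middle to be sure it is home, and then push the white ignition button right in and let go to test the spark. Leave the gas knob off and everything else where it is.

Things in the scene. Friction and masses are not known exactly. Their poses are not given: they have to be found in the camera images.
- hob: Single-burner steel table hob, 180 (x) x 290 (y) x 58 mm with its feet, standing fixed on the worktop; origin at the centre of its underside on the worktop, z up, +y to its left. Its steel top is 58 mm up; the burner centre is at (0, 45) mm, a black strip with gas knob and ignition button at y = -100 mm (its right side).
- burner_cap: Loose black cast cap, 80 mm across, 7 mm thick, about 0.32 kg, one rim notch 12 mm wide, 9 mm deep. Origin: centre of its flat underside; z up, x towards the notch. On top a round boss, 22 mm across, and from it three radial ribs, 7 mm wide, out to 33 mm from the centre, at 60, 180 and 300 degrees from the notch; their flat tops are 15 mm above the origin.
- cap_notch (a point): Middle of the cap's notch, level with the top face (7 mm above the cap's origin), 36 mm from its centre. It starts 40 degrees or more from the electrode: the cap then rides on the electrode tip, tilted 3.5 degrees. A sideways push of 1 to 2 N on a rib turns it; within 4 degrees of the electrode it drops 2 to 4 mm, lies flat and is blocked; pushed on with over 4 N it can tip out again.
- burner_seat (a point): Centre of the burner crown's aluminium rim (61 mm across, 84 mm above the worktop): the cap's origin lies here when the cap is home. The crown's bore is 47 mm; a 44 mm plug under the cap reaches 5 mm into it, so the cap stays centred within 2 mm.
- electrode_tip (a point): Top of the upright white ceramic spark electrode, a fixed pin 6.4 mm in diameter, 37 mm from the burner centre on the front right side of the burner; its tip stands 4 mm above the crown's rim. A wider white ceramic bush round its foot shows just outside the cap's edge.
- igniter (a joint): White spring push button for the ignition, 24 mm across, moves straight down 6 mm; value in m, 0 released, 0.006 right in, which takes 5 N. It springs back.
- igniter_top (a point): Centre of the top face of the ignition button, 18 mm above the hob's top, on the right side of the hob in front of the gas knob; it moves with the button.
- gas_knob (a joint): Black gas knob, 38 mm across and 44 mm high, on the right rear of the hob, 67 mm behind the ignition button; value in rad, 0 is off, turns easily clockwise up to 1.6. To be left alone.
- pan_support: Black cast pan support, 140 mm square, 41 mm high, lifted off the hob and standing loose on its four feet behind it. Origin at the centre of its underside. Bystander.
- mug: Big cream mug, 107 mm high, 100 mm across, on the worktop at the front left, left of the teaspoon. Origin under its centre. Bystander, does not move.
- teaspoon: Teaspoon with red handle, 132 mm, lying on the worktop left of the hob. Origin under its middle. Bystander, does not move.
- fish_tin: Flat white fish tin with blue-green lid, 63 x 105 x 26 mm, right of the hob. Origin under its centre. Bystander.
Not all that is in view belongs to the job. Of the things that look like the burner_cap, the larger one is meant.

How it is judged:
On the way, in this order (a step that is already met when the one before it is completed fails the run):
1. the fingers press on the middle of the cap while it lies home: notch over the electrode, flat on the burner (contact force between the fingers and burner_cap above 2 N and z of burner_cap in the frame of burner_seat below 0.0012 m and angle between burner_cap's own z axis and vertical below 0.02 rad and horizontal distance between cap_notch and electrode_tip below 0.006 m and horizontal distance between the grasp point and burner_seat below 0.018 m), for 0.2 s.
2. the ignition button is pushed right in (value of joint igniter above 0.0045 m), for 0.05 s.
At the end, for the whole second after the job is handed in: Cap pressed on its middle by the fingers (over 2 N) and at rest flat on the burner (within 1.2 mm of home, level within 0.02 rad, centred within 4 mm), notch over the electrode (within 6 mm); then the ignition button pushed in 4.5 mm or more and released; gas knob off (under 0.15 rad) (z of burner_cap in the frame of burner_seat below 0.0012 m and angle between burner_cap's own z axis and vertical below 0.02 rad and horizontal distance between burner_cap and burner_seat below 0.004 m and horizontal distance between cap_notch and electrode_tip below 0.006 m and linear speed of burner_cap below 0.01 m/s and value of joint igniter below 0.001 m and value of joint gas_knob below 0.15 rad); the robot touches nothing.
It fails at once if the burner cap is lifted off the burner (its centre more than 6 mm above its seat) (z of burner_cap in the frame of burner_seat above 0.006 m).
It fails at once if the burner cap is pushed off the burner (horizontal distance between burner_cap and burner_seat above 0.008 m).
It fails at once if the gas knob is turned on (value of joint gas_knob above 0.3 rad).
It fails at once if the pan support or fish tin is moved by more than 15 mm (distance of any of pan_support, fish_tin from where it was at the start of the episode above 0.015 m).
It also fails if it takes over 64 s, if anything falls off the work surface, if the arm or the gripper's body presses on something with over 40 N, if the wrist force passes 120 N, or if a joint passes its speed limit or range.

ROBOT

A 6-joint arm with a two-finger parallel gripper is mounted at the origin on a cart in front of the work surface, level with it; the furniture and walls round the work are solid. World frame = base frame: x ahead of the robot, y to its left, z up, the work surface at z = 0. Lengths are in m, angles in rad, forces in N, time in s.
With the tool pointing down it reaches from about 0.25 to 0.775 m from the base axis. Payload 4 kg.
Tool frame: the origin (TCP) lies at the very end of the fingers, on their centre line; the grasp point (between the pads) lies 19 mm behind it (tcp_to_grasp is the distance from the TCP to the grasp point, in m); z points along the fingers, y is the line along which they close (so a half turn about z gives the same grasp; the last joint's range is limited). The gripper opens to 94 mm and grips with 3 to 60 N. Pads are 16 mm wide; open, the fingers measure 119 mm over their backs; the gripper's body (75 mm by 177 mm) begins 78 mm behind the grasp point.
Start: joints at [-1.414, 0.087, 1.371, -0, 1.684, -0.103], TCP at [0.141, -0.532, 0.206] pointing down, gripper open.
Joint ranges: [-3.1, 3.1], [-0.76, 2.03], [0.27, 2.55], [-1.08, 4.22], [0.17, 2.65], [-2.57, 2.57]. Speed limits (rad/s): [2.79, 2.79, 3.14, 3.14, 3.14, 3.14].

INTERFACE

Orientations are given as [roll, pitch, yaw] about the fixed x, y, z axes, in that order (R = Rz(yaw) Ry(pitch) Rx(roll)).
In Python, from bench import * gives the robot as it stands.
- The arm moves only by the shell command python3 -m creep 'ROWS'. ROWS is a JSON list of rows, 1 to 20 of them, each of 5 numbers: the finger opening in m, then dx, dy, dz in parts of the range, where 1.0 means 0.2 m, then a turn about the tool's z in shares of 2 rad (1.0 is 2 rad); each row shifts and turns the commanded pose from where the row before left it, along the tool's axes as they then stand; what a row does not reach is not made up. A row lasts 1/12 s, in which the tool goes at most 0.0417 m and 0.125 rad, less where a joint would pass 70% of its speed; a pose out of reach is approached as far as the arm can. The fingers move at their own pace and stop on an object; the grip force is fixed at half the most. Time passes only in rows, so rows that do not move let the fingers close. It prints the time, the measured TCP pose, the force, the opening and the grip force at its end. No shift or turn number may pass 1 either way. Input that does not fit is refused with a message, and nothing moves.
- get_obs(): the state, without advancing time (a new reading comes with each control period).
- snapshot(name): name is "side" or "top" or "wrist"; returns a dict with "color" (480x640x3 uint8, blue, green, red), "fx", "fy", "cx", "cy" (pixels), "extrinsics" (4x4, takes a point from world to camera coordinates). Camera axes: x right, y down, z forward; pixel columns grow to the right and rows downward; lengths in m; the calibration is good to about 2 mm. A picture is of the moment at which its call begins. There is no depth.
- close_job(): hands the job in; it is judged then, once.
The state is a dict: "time": time; "joint_positions": joint angles; "qvel": joint speeds; "joint_torque": joint torques, N m; "tool_pos": TCP position; "ee_rot": TCP orientation; "wrist_force": force on the tool from outside, world axes, zero at the start; "wrist_torque": the same for the moment, N m; "width": finger opening in m; "finger_force": force on a finger pad.
Only numpy, scipy, OpenCV 4.12 (cv2) and the standard library are available. Lean on these libraries where they do the work, as an engineer would, in place of code of your own. Each camera call takes 0.05 s, during which the arm holds its last target. There are 200 camera calls.

## Working session

There is one attempt and no reset: what is moved stays moved. The work goes in short steps, Python scripts to look and compute and a shell command to move; the robot and the scene stay as the last step left them, time stands still between calls to the robot, and variables do not carry over. Pictures are saved under pics/ and viewed, at most 10 in all, crops included, and the job is handed in when it is done.

```bash
mkdir -p pics
python3 - <<'E'
from bench import *
import cv2,numpy as np
for n in ["top","side"]:
    s=snapshot(n); cv2.imwrite(f"pics/{n}0.png",s["color"]); print(n,s["fx"],s["cx"],s["cy"],np.round(s["extrinsics"],4).tolist())
o=get_obs(); print(o)
E
```

```text
top 565.6586288881153 318.7125684181531 238.88869874821066 [[0.0043, -0.9999, -0.0148, 0.0884], [-0.9905, -0.0022, -0.1374, 0.5924], [0.1374, 0.0153, -0.9904, 1.343], [0.0, 0.0, 0.0, 1.0]]
side 450.0198977422952 320.9098100268705 240.0551401837453 [[-0.9124, -0.4093, 0.0056, 0.5504], [-0.1613, 0.3468, -0.924, 0.1426], [0.3762, -0.8439, -0.3824, 1.1295], [0.0, 0.0, 0.0, 1.0]]
{'time': 0.1, 'joint_positions': array([-1.41411544e+00,  8.78730469e-02,  1.37210727e+00, -2.98910829e-05,
        1.68357148e+00, -1.03107991e-01]), 'qvel': array([-0.00027272, -0.00083515, -0.00417836,  0.00025274,  0.00132605,
        0.00105717]), 'joint_torque': array([ 2.66526229e-03, -3.41249371e+01, -3.03302050e+01,  7.20847305e-02,
        3.03969299e-02, -8.84559677e-05]), 'tool_pos': array([ 0.14118632, -0.53106234,  0.2044235 ]), 'ee_rot': array([-3.13964086e+00, -1.72094737e-04,  2.59785377e-01]), 'wrist_force': array([-0.76027706, -0.77412283, -0.56450894]), 'wrist_torque': array([ 0.07095299, -0.00908295, -0.01558636]), 'finger_force': 0.0, 'width': 0.09406781243158563}
```

View pics/top0.png

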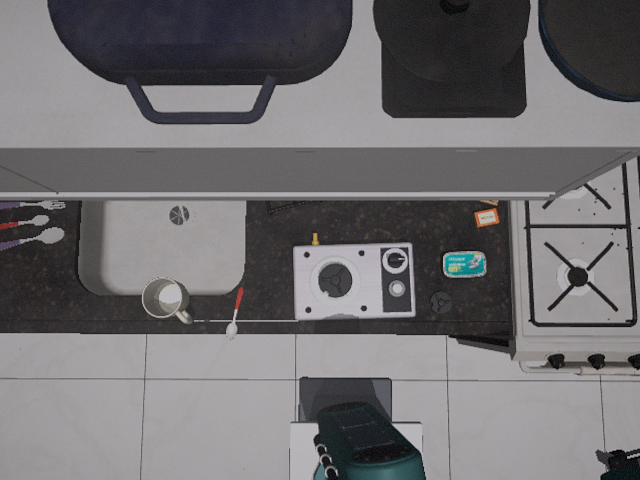

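View pics/side0.png

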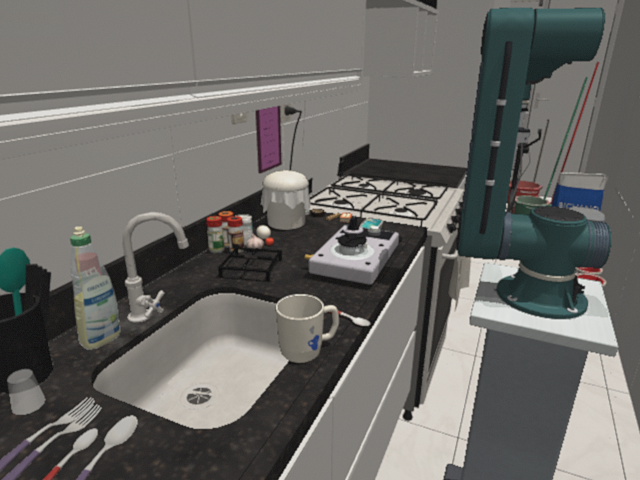

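The top view shows the hob (cols 293-415, rows 243-320), the cap near (335,281), the button near (397,289), and the knob near (395,260). I'll zoom in and compute positions.

```bash
cat > h.py <<'E'
from bench import *
import cv2,numpy as np
def ray(s,u,v,z):
    E=np.array(s["extrinsics"]);R,t=E[:3,:3],E[:3,3];c=-R.T@t
    d=R.T@np.array([(u-s["cx"])/s["fx"],(v-s["cy"])/s["fy"],1]);return c+d*(z-c[2])/d[2]
def proj(s,p):
    E=np.array(s["extrinsics"]);q=E[:3,:3]@np.asarray(p)+E[:3,3]
    return np.array([s["cx"]+s["fx"]*q[0]/q[2],s["cy"]+s["fy"]*q[1]/q[2]])
E
python3 - <<'E'
from h import *
s=snapshot("top"); c=s["color"][235:330,285:425]
cv2.imwrite("pics/c1.png",cv2.resize(c,None,fx=5.7,fy=5.7,interpolation=cv2.INTER_CUBIC))
for n,u,v,z in [("cap",335,281,.095),("btn",397,289,.076),("knob",395,260,.102),("FL",297,320,.058),("FR",415,317,.058),("BL",293,246,.058),("BR",412,243,.058)]: print(n,ray(s,u,v,z).round(4))
E
```

```text
cap [0.4858 0.0512 0.095 ]
btn [ 0.4687 -0.0949  0.076 ]
knob [ 0.5346 -0.088   0.102 ]
FL [0.3954 0.1408 0.058 ]
FR [ 0.4036 -0.1386  0.058 ]
BL [0.5723 0.1521 0.058 ]
BR [ 0.5803 -0.1348  0.058 ]
```

View pics/c1.png

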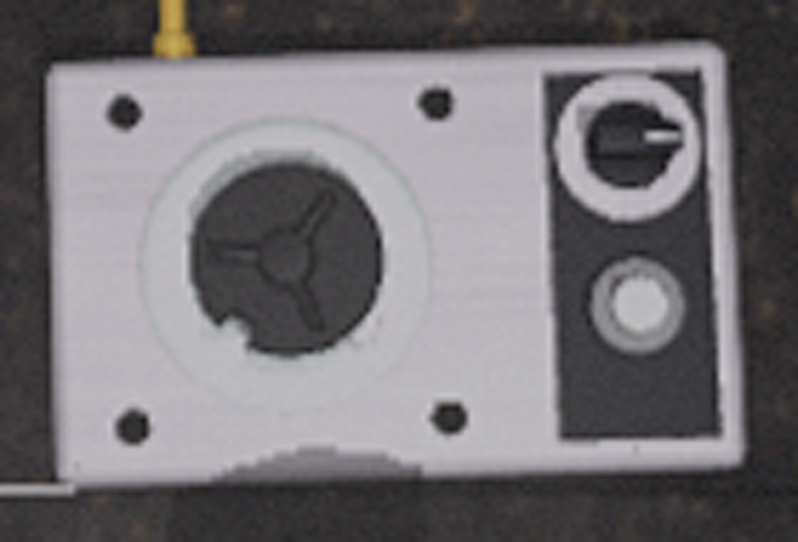

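The crop shows the cap centre at (287,258), the notch at (235,335), which is a world bearing of about 146°, and the ribs at about -34°, 86° and 206°. The electrode should be at about -137°, so the cap needs roughly +77° CCW. I'll straddle the boss with the two fingers and turn the tool about the burner axis. Next I move above the cap and look with the wrist camera.

Units first: shifts go in shares of 0.2 m and turns go in shares of 2 rad. So 0.0284 m / 0.2 = 0.142, -0.0279 m / 0.2 = -0.1395, -0.1 rad / 2 = -0.05.

```bash
python3 -m creep '[[0.05, 0.142, -0.1395, 0, 0], [0.05, 0.142, -0.1395, 0, 0], [0.05, 0.142, -0.1395, 0, 0], [0.05, 0.142, -0.1395, 0, 0], [0.05, 0.142, -0.1395, 0, 0], [0.05, 0.142, -0.1395, 0, 0], [0.05, 0.142, -0.1395, 0, 0], [0.05, 0.142, -0.1395, 0, 0], [0.05, 0.142, -0.1395, 0, 0], [0.05, 0.142, -0.1395, 0, 0], [0.05, 0.142, -0.1395, 0, 0], [0.05, 0.142, -0.1395, 0, 0], [0.05, 0.142, -0.1395, 0, 0], [0.05, 0.142, -0.1395, 0, 0], [0.05, 0.142, -0.1395, 0, 0], [0.05, 0.142, -0.1395, 0, 0], [0.05, 0.142, -0.1395, 0, 0], [0.05, 0, 0, 0, -0.05], [0.05, 0, 0, 0, -0.045], [0.05, 0, 0, 0, 0]]'
python3 - <<'E'
from h import *
s=snapshot("wrist"); cv2.imwrite("pics/w1.png",s["color"]);o=get_obs();print(o["tool_pos"],o["ee_rot"],o["wrist_force"],o["wrist_torque"],o["width"],o["joint_positions"])
np.set_printoptions(suppress=True)
print(proj(s,[.486,.051,.099]),proj(s,o["tool_pos"]),s["extrinsics"].round(3))
E
```

```text
time: 1.82
tool_pos: [0.486, 0.0518, 0.2047]
ee_rot: [-3.141, 0.001, 0.453]
wrist_force: [0.4, -1.3, 0.3]
width: 0.0502
finger_force: 0.0
[0.48588157 0.05127063 0.20490726] [-3.14121214e+00  1.05109047e-03  4.48867329e-01] [ 0.20338885 -0.1614458   0.73975633] [-0.0007722  -0.01289463  0.02830983] 0.0500809561075084 [-1.08844242e-02 -4.92937746e-02  1.51065798e+00 -1.26162868e-04
  1.68133924e+00  1.11103093e+00]
[326.36491714 234.69853522] [326.06937085 286.77804826] [[ 0.438 -0.899 -0.001 -0.166]
 [-0.873 -0.425  0.239  0.421]
 [-0.215 -0.104 -0.971  0.5  ]
 [ 0.     0.     0.     1.   ]]
```

View pics/w1.png

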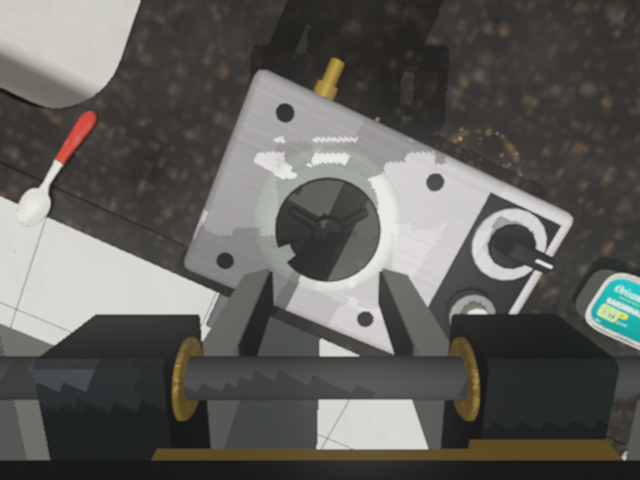

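The wrist view shows the cap outline centred at about (328,230), the boss at (327,228) and the notch at (285,254), with two ribs pointing up and one pointing down. I'll refine the centre and look for the electrode.

Run:
```python
from h import *
np.set_printoptions(suppress=True,precision=4)
s=snapshot("wrist"); t=snapshot("top")
print(ray(s,328,230,.093),ray(s,327,228,.101), ray(t,285+287/5.7,235+258/5.7,.095),"btn",ray(t,285+640/5.7,235+302/5.7,.076))
c=ray(s,328,230,.093)
for a in range(200,255,10):
  q=np.radians(a); print(a,((proj(s,[c[0]+.043*np.cos(q),c[1]+.043*np.sin(q),.075])-[255,160])*5))
n=ray(s,285,254,.092)-c; print(np.degrees(np.arctan2(n[1],n[0])))
cr=s["color"][160:275,255:400]; cr=cv2.convertScaleAbs(cr,alpha=1.5)
cv2.imwrite("pics/w2.png",cv2.resize(cr,None,fx=5,fy=5,interpolation=cv2.INTER_CUBIC))
```

```text
[0.4884 0.0502 0.093 ] [0.4911 0.0524 0.101 ] [0.4875 0.0504 0.095 ] btn [ 0.4711 -0.0956  0.076 ]
200 [337.7824 580.6524]
210 [383.6293 581.204 ]
220 [428.9474 574.1986]
230 [472.483  559.8097]
240 [513.0165 538.3968]
250 [549.3877 510.5035]
145.8361345013882
```

View pics/w2.png

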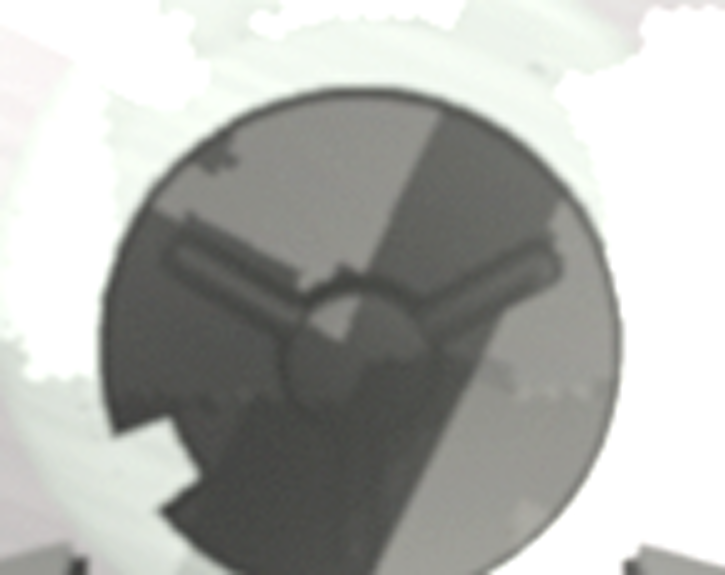

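Cap centre is at about (0.488, 0.0505), notch at 146°. I'll descend with the fingers straddling the boss between the ribs.

Converted, 0.03 m / 0.2 = 0.15, 0.0016 m / 0.2 = 0.008.

```bash
python3 -m creep '[[0.05, 0.008, 0.008, 0.15, 0], [0.05, 0, 0, 0.15, 0], [0.05, 0, 0, 0.15, 0], [0.05, 0, 0, 0.04, 0], [0.05, 0, 0, 0, 0], [0.05, 0, 0, 0, 0]]'
python3 - <<'E'
from h import *
o=get_obs();print(o["tool_pos"],o["ee_rot"],o["wrist_force"],o["wrist_torque"])
E
python3 -m creep '[[0.05, 0, 0, 0.025, 0], [0.05, 0, 0, 0.025, 0], [0.05, 0, 0, 0, 0], [0.05, 0, 0, 0, 0]]'
python3 - <<'E'
from h import *
o=get_obs();print(o["tool_pos"],o["ee_rot"],o["wrist_force"],o["wrist_torque"])
E
```

```text
time: 2.47
tool_pos: [0.4885, 0.0497, 0.1083]
ee_rot: [3.141, -0.001, 0.448]
wrist_force: [-0.8, -0.6, 0.6]
width: 0.05
finger_force: 0.0
[0.48849057 0.04972439 0.10830719] [ 3.14122322e+00 -6.06619417e-04  4.48399376e-01] [-0.83724374 -0.6246978   0.64614356] [ 0.02991521 -0.00416696  0.02888776]
time: 2.8
tool_pos: [0.4885, 0.0501, 0.098]
ee_rot: [3.141, -0.001, 0.45]
wrist_force: [0.2, -0.5, -0.3]
width: 0.0498
finger_force: 0.0
[0.48847348 0.05010956 0.09800886] [ 3.14109443e+00 -7.80649094e-04  4.49733449e-01] [ 0.24640178 -0.48931275 -0.2961066 ] [-0.0322339   0.0067419  -0.06748229]
```

Converted, 0.0015 m / 0.2 = 0.0075, -0.05 rad / 2 = -0.025.

```bash
python3 -m creep '[[0.05, 0, 0, 0.0075, 0], [0.05, 0, 0, 0, -0.025], [0.05, 0, 0, 0, -0.025], [0.05, 0, 0, 0, -0.025], [0.05, 0, 0, 0, -0.025], [0.05, 0, 0, 0, -0.025], [0.05, 0, 0, 0, -0.025], [0.05, 0, 0, 0, -0.025], [0.05, 0, 0, 0, -0.025], [0.05, 0, 0, 0, -0.025], [0.05, 0, 0, 0, -0.025], [0.05, 0, 0, 0, 0], [0.05, 0, 0, 0, 0]]'
python3 - <<'E'
from h import *
s=snapshot("top"); c=s["color"][235:330,285:425]; w=snapshot("wrist")["color"][120:400,160:500]
a=cv2.resize(c,(560,380),interpolation=cv2.INTER_CUBIC);cv2.imwrite("pics/m1.png",np.hstack([a[:,:330],cv2.resize(w,(461,380))]))
o=get_obs();print(o["tool_pos"],o["ee_rot"],o["wrist_force"],o["wrist_torque"])
E
```

```text
time: 3.88
tool_pos: [0.4884, 0.0501, 0.0962]
ee_rot: [3.141, -0.0, 0.948]
wrist_force: [-0.7, -0.6, -0.5]
width: 0.0499
finger_force: 0.2
[0.48830893 0.05004514 0.09609643] [ 3.14121273e+00 -7.72239206e-05  9.48746003e-01] [ 0.55443788  0.33979279 -0.65699875] [-0.09594345 -0.00097422 -0.07066676]
```

View pics/m1.png

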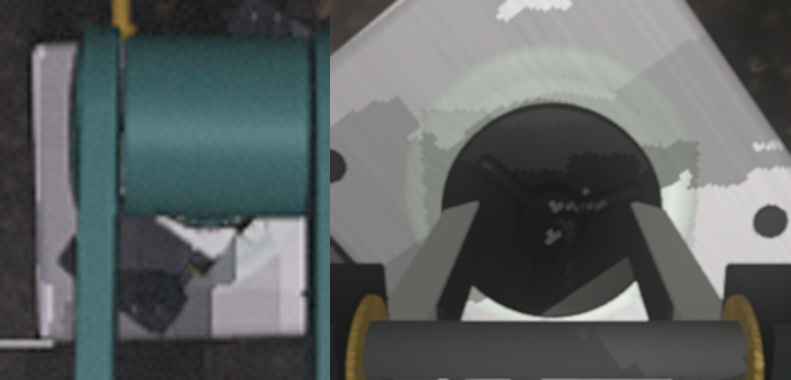

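The wrist view shows the right-hand finger against a rib at (640,190) and the cap turning with it, still centred. The notch is now at about 170°, so roughly 55° remain.

Converted, -0.05 rad / 2 = -0.025.

```bash
python3 -m creep '[[0.05, 0, 0, 0, -0.025], [0.05, 0, 0, 0, -0.025], [0.05, 0, 0, 0, -0.025], [0.05, 0, 0, 0, -0.025], [0.05, 0, 0, 0, -0.025], [0.05, 0, 0, 0, -0.025], [0.05, 0, 0, 0, -0.025], [0.05, 0, 0, 0, -0.025], [0.05, 0, 0, 0, -0.025], [0.05, 0, 0, 0, -0.025], [0.05, 0, 0, 0, -0.025], [0.05, 0, 0, 0, -0.025], [0.05, 0, 0, 0, -0.025], [0.05, 0, 0, 0, -0.025], [0.05, 0, 0, 0, -0.025], [0.05, 0, 0, 0, 0], [0.05, 0, 0, 0, 0]]'
python3 - <<'E'
from h import *
s=snapshot("wrist");w=s["color"][160:300,220:440]
cv2.imwrite("pics/m2.png",cv2.resize(cv2.convertScaleAbs(w,alpha=1.6),None,fx=3.6,fy=3.6,interpolation=cv2.INTER_CUBIC))
o=get_obs();print(o["tool_pos"],o["ee_rot"],o["wrist_force"],o["wrist_torque"])
c=np.array([.4883,.0502])
for k in (0,1): print(k,[((proj(s,[*(c+.033*np.array([np.cos(a),np.sin(a)])),.099])-[220,160])*3.6).round() for a in np.radians([20,30,40,150,160])])
E
```

```text
time: 5.4
tool_pos: [0.4883, 0.0501, 0.096]
ee_rot: [3.141, 0.0, 1.698]
wrist_force: [-0.0, -0.1, 0.3]
width: 0.0501
finger_force: 0.2
[0.48829606 0.05011601 0.09604564] [3.14129496e+00 1.01444694e-04 1.69828308e+00] [-0.49253451 -0.99886129  0.25233889] [-0.08694541 -0.15646274 -0.00213805]
0 [array([630., 409.]), array([618., 369.]), array([599., 331.]), array([175., 314.]), array([152., 351.])]
1 [array([630., 409.]), array([618., 369.]), array([599., 331.]), array([175., 314.]), array([152., 351.])]
```

View pics/m2.png

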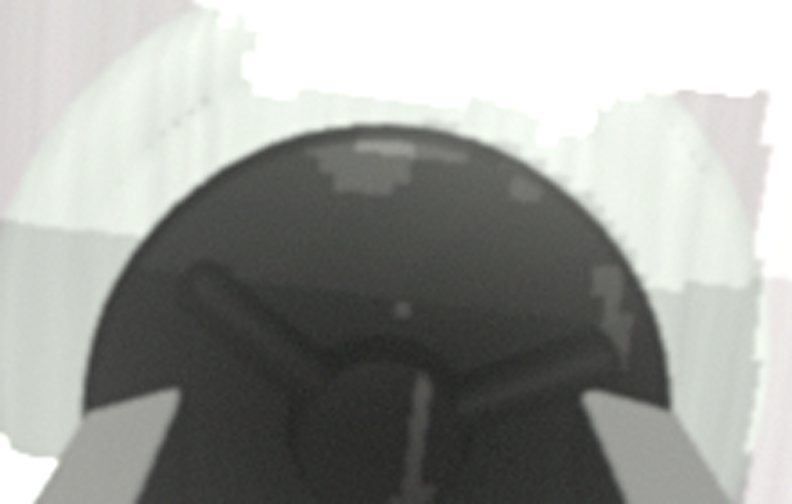

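The ribs appear at image tips (605,345) and (205,275), which puts the pushed rib about 18° ahead of the finger line and the notch at about 206°. About 18-20° remain, so I'll use small steps and watch the force.

```bash
python3 - <<'E'
from h import *
cv2.imwrite("pics/r0.png",snapshot("wrist")["color"])
E
python3 -m creep '[[0.05, 0, 0, 0, -0.02], [0.05, 0, 0, 0, -0.02], [0.05, 0, 0, 0, -0.02], [0.05, 0, 0, 0, 0]]' | grep -E "time|force|rot"
python3 -m creep '[[0.05, 0, 0, 0, -0.015], [0.05, 0, 0, 0, 0]]' | grep -E "time|force|rot"
python3 -m creep '[[0.05, 0, 0, 0, -0.015], [0.05, 0, 0, 0, 0]]' | grep -E "time|force|rot"
python3 -m creep '[[0.05, 0, 0, 0, -0.015], [0.05, 0, 0, 0, 0]]' | grep -E "time|force|rot"
python3 -m creep '[[0.05, 0, 0, 0, -0.015], [0.05, 0, 0, 0, 0]]' | grep -E "time|force|rot"
python3 - <<'E'
from h import *
a=cv2.imread("pics/r0.png");b=snapshot("wrist")["color"]
f=lambda w:cv2.resize(cv2.convertScaleAbs(w[160:300,220:440],alpha=1.6),(396,252),interpolation=cv2.INTER_CUBIC)
cv2.imwrite("pics/m3.png",np.hstack([f(a),f(b)]))
o=get_obs();print(o["tool_pos"],o["ee_rot"],o["wrist_force"],o["wrist_torque"])
E
```

```text
time: 5.83
ee_rot: [3.141, 0.0, 1.82]
wrist_force: [0.8, -0.3, -0.2]
finger_force: 0.2
time: 6.0
ee_rot: [3.141, 0.0, 1.849]
wrist_force: [0.3, 0.7, -0.1]
finger_force: 0.2
time: 6.17
ee_rot: [3.142, 0.0, 1.879]
wrist_force: [-0.1, 0.2, -0.3]
finger_force: 0.2
time: 6.33
ee_rot: [3.142, 0.0, 1.909]
wrist_force: [0.6, -0.3, -0.8]
finger_force: 0.2
time: 6.5
ee_rot: [-3.142, 0.0, 1.939]
wrist_force: [-0.5, -0.1, -0.0]
finger_force: 0.2
[0.48815402 0.05013859 0.09594631] [-3.14154851e+00 -2.84153720e-05  1.93781023e+00] [-0.00845361 -0.43454566 -0.8352151 ] [-0.06430379 -0.1598923   0.05406689]
```

View pics/m3.png

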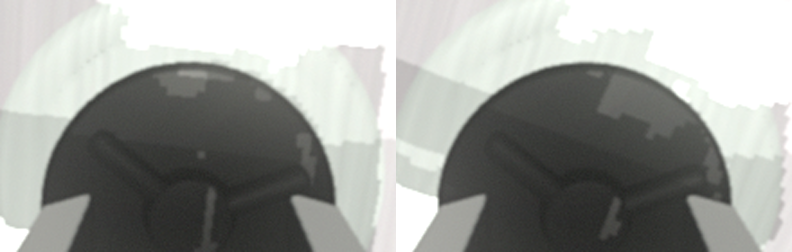

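The ribs keep the same position relative to the fingers and no blocking force has appeared, so the notch is at about 220°. I'll continue in small steps.

```bash
cat > o.py <<'E'
from h import *
o=get_obs();print(o["ee_rot"][2].round(3),o["wrist_force"].round(2),o["wrist_torque"].round(3),o["joint_torque"][[0,5]].round(3))
E
python3 -m creep '[[0.05, 0, 0, 0, -0.01], [0.05, 0, 0, 0, 0]]' >/dev/null; python3 o.py
python3 -m creep '[[0.05, 0, 0, 0, -0.01], [0.05, 0, 0, 0, 0]]' >/dev/null; python3 o.py
python3 -m creep '[[0.05, 0, 0, 0, -0.01], [0.05, 0, 0, 0, 0]]' >/dev/null; python3 o.py
python3 -m creep '[[0.05, 0, 0, 0, -0.01], [0.05, 0, 0, 0, 0]]' >/dev/null; python3 o.py
```

```text
1.96 [ 0.09 -0.34  0.46] [-0.11  -0.222 -0.029] [ 0.181 -0.127]
1.98 [ 0.15 -0.67  0.19] [-0.071 -0.199 -0.017] [ 0.166 -0.133]
2.001 [ 0.27 -0.82  0.55] [-0.039 -0.152 -0.045] [ 0.147 -0.133]
2.021 [-0.11 -0.39  0.43] [ 0.003 -0.162 -0.018] [-0.027 -0.121]
```

Converted, -0.02 rad / 2 = -0.01.

```bash
python3 -m creep '[[0.05, 0, 0, 0, -0.01], [0.05, 0, 0, 0, 0]]' >/dev/null; python3 o.py
python3 -m creep '[[0.05, 0, 0, 0, -0.01], [0.05, 0, 0, 0, 0]]' >/dev/null; python3 o.py
python3 - <<'E'
from h import *
a=cv2.imread("pics/r0.png");b=snapshot("wrist")["color"]
f=lambda w:cv2.resize(cv2.convertScaleAbs(w[160:300,220:440],alpha=1.6),(396,252),interpolation=cv2.INTER_CUBIC)
t=snapshot("top")["color"][235:330,285:385]
cv2.imwrite("pics/m4.png",np.hstack([f(b),cv2.resize(t,(265,252),interpolation=cv2.INTER_CUBIC)]))
E
```

```text
2.041 [-0.21  0.5   0.28] [-0.074 -0.114  0.048] [ 0.062 -0.127]
2.061 [ 0.5   0.22 -1.08] [-0.074 -0.149  0.004] [ 0.074 -0.128]
```

View pics/m4.png

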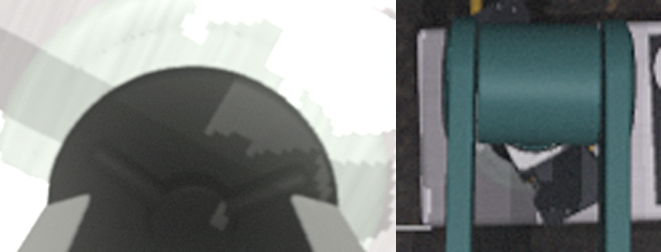

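The ribs and rim sit lower in the wrist view than before: the left rib tip is at (103,155) against (98,138), and the rim top is at 67 against 62. The cap has probably dropped. I'll back off, lift and check.

Converted, -0.04 m / 0.2 = -0.2, -0.035 m / 0.2 = -0.175, 0.1 rad / 2 = 0.05.

```bash
python3 -m creep '[[0.05, 0, 0, 0, 0.05], [0.05, 0, 0, 0, 0.02], [0.05, 0, 0, -0.15, 0], [0.05, 0, 0, -0.2, 0], [0.05, 0, 0, -0.175, 0], [0, 0, 0, 0, 0], [0, 0, 0, 0, 0], [0, 0, 0, 0, 0], [0, 0, 0, 0, 0], [0, 0, 0, 0, 0], [0, 0, 0, 0, 0]]'
python3 - <<'E'
from h import *
np.set_printoptions(suppress=True,precision=4)
s=snapshot("wrist");w=s["color"][140:290,230:430]
cv2.imwrite("pics/m5.png",cv2.resize(cv2.convertScaleAbs(w,alpha=1.5),None,fx=4,fy=4,interpolation=cv2.INTER_CUBIC))
for a in (45,165,225): 
  for z in (.091,.099): print(a,z,(proj(s,[.488+.033*np.cos(np.radians(a)),.0503+.033*np.sin(np.radians(a)),z])-[230,140])*4)
E
```

```text
time: 8.57
tool_pos: [0.4874, 0.0501, 0.1992]
ee_rot: [-3.139, -0.001, 1.92]
wrist_force: [-0.1, -0.1, 0.7]
width: 0.0136
finger_force: 0.0
45 0.091 [552.1114 302.6773]
45 0.099 [556.6378 311.0164]
165 0.091 [240.4116 275.671 ]
165 0.099 [236.4141 283.2998]
225 0.091 [228.7398 449.1712]
225 0.099 [224.5377 461.2233]
```

View pics/m5.png

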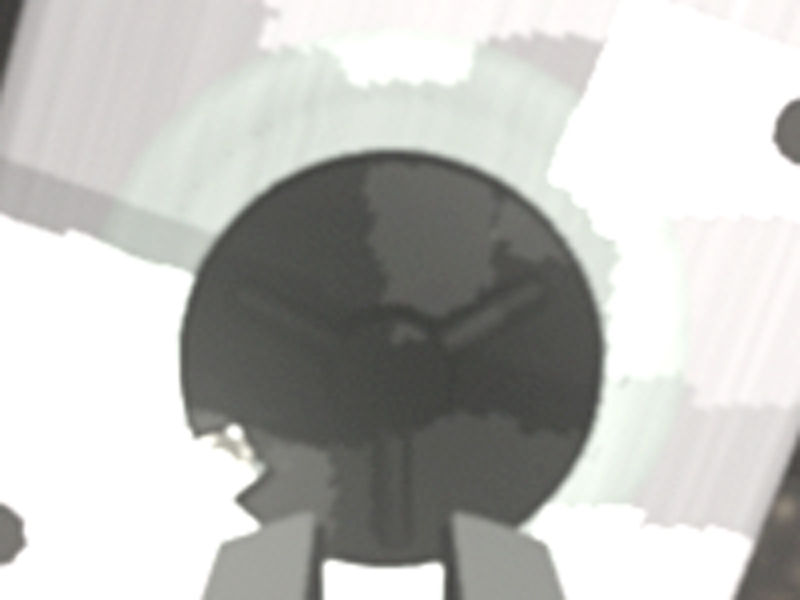

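The picture shows the white electrode tip at (232,437) inside the notch, whose corners are at about (193,435), (265,465) and (240,500). The notch is within about 2 mm of it. Next I press the middle with closed fingers.

Converted, 0.03 m / 0.2 = 0.15, 0.005 m / 0.2 = 0.025.

```bash
python3 -m creep '[[0, 0, 0, 0.15, 0], [0, 0, 0, 0.15, 0], [0, 0, 0, 0.15, 0], [0, 0, 0, 0.025, 0], [0, 0, 0, 0, 0], [0, 0, 0, 0, 0]]'
for i in 1; do python3 -m creep '[[0, 0, 0, 0.015, 0], [0, 0, 0, 0, 0]]' | grep -E "pos|force"; done
python3 -m creep '[[0, 0, 0, 0.005, 0], [0, 0, 0, 0, 0]]' | grep -E "pos|force"
python3 -m creep '[[0, 0, 0, 0.005, 0], [0, 0, 0, 0, 0]]' | grep -E "pos|force"
python3 -m creep '[[0, 0, 0, 0.005, 0], [0, 0, 0, 0, 0]]' | grep -E "pos|force"
```

```text
time: 9.12
tool_pos: [0.4886, 0.0501, 0.1068]
ee_rot: [3.141, 0.0, 1.92]
wrist_force: [-0.0, -0.6, 0.0]
width: 0.0006
finger_force: 0.0
tool_pos: [0.4894, 0.0501, 0.1048]
wrist_force: [0.3, 0.2, -1.3]
finger_force: 0.0
tool_pos: [0.4888, 0.0501, 0.103]
wrist_force: [1.3, 0.3, 0.2]
finger_force: 0.0
tool_pos: [0.4883, 0.0501, 0.1011]
wrist_force: [0.2, -0.1, -0.3]
finger_force: 0.0
tool_pos: [0.4881, 0.0501, 0.0998]
wrist_force: [0.5, -0.2, -0.3]
finger_force: 0.0
```

Converted, 0.001 m / 0.2 = 0.005.

```bash
python3 -m creep '[[0, 0, 0, 0, 0], [0, 0, 0, 0, 0]]' | grep -E "pos|force"
python3 -m creep '[[0, 0, 0, 0.005, 0], [0, 0, 0, 0, 0]]' | grep -E "pos|force"
python3 -m creep '[[0, 0, 0, 0.005, 0], [0, 0, 0, 0, 0], [0, 0, 0, 0, 0]]' | grep -E "pos|force"
```

```text
tool_pos: [0.4881, 0.0501, 0.0999]
wrist_force: [0.2, -0.0, 0.1]
finger_force: 0.0
tool_pos: [0.4884, 0.0501, 0.0993]
wrist_force: [-0.4, 0.2, 1.7]
finger_force: 0.8
tool_pos: [0.4888, 0.0501, 0.0993]
wrist_force: [-1.7, 0.5, 5.1]
finger_force: 2.5
```

Contact comes at 99.3 mm, so the cap is home. I'll press a bit more and hold, then rise.

Converted, 0.001 m / 0.2 = 0.005.

```bash
python3 -m creep '[[0, 0, 0, 0.005, 0], [0, 0, 0, 0.005, 0], [0, 0, 0, 0, 0], [0, 0, 0, 0, 0], [0, 0, 0, 0, 0], [0, 0, 0, 0, 0], [0, 0, 0, 0, 0], [0, 0, 0, 0, 0]]' | grep -E "pos|force"
python3 -m creep '[[0, 0, 0, -0.05, 0], [0, 0, 0, -0.15, 0], [0, 0, 0, -0.2, 0], [0, 0, 0, 0, 0], [0, 0, 0, 0, 0]]'
python3 - <<'E'
from h import *
s=snapshot("wrist");w=s["color"][140:290,230:430]
cv2.imwrite("pics/m6.png",cv2.resize(cv2.convertScaleAbs(w,alpha=1.5),None,fx=4,fy=4,interpolation=cv2.INTER_CUBIC))
o=get_obs();p=o["tool_pos"];y=o["ee_rot"][2];t=np.array([.4708,-.0955])-p[:2]
print(p,y,t@[np.cos(y),np.sin(y)],t@[np.sin(y),-np.cos(y)])
E
```

```text
tool_pos: [0.4898, 0.0501, 0.0992]
wrist_force: [-1.2, -0.4, 10.9]
finger_force: 5.5
time: 11.45
tool_pos: [0.4899, 0.0501, 0.1791]
ee_rot: [3.136, 0.002, 1.92]
wrist_force: [-0.7, -0.3, -0.0]
width: 0.0002
finger_force: 0.0
[0.48863258 0.05011002 0.17677345] 1.9198342162647384 -0.13073141912909322 -0.06655504802236982
```

View pics/m6.png

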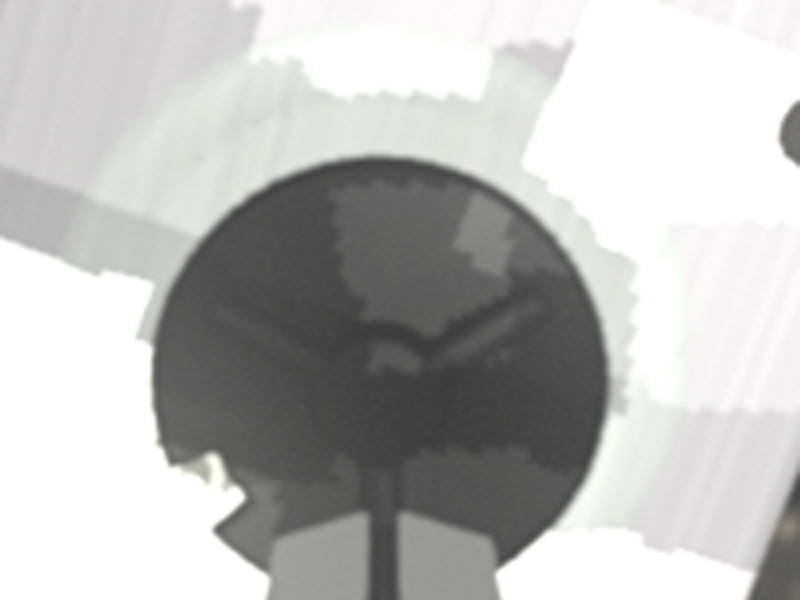

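The cap is flat and the electrode tip at (208,467) is inside the notch. I've now viewed 11 pictures, one over the limit of 10, so the rest goes by numbers. Next is the button.

Converted, -0.0327 m / 0.2 = -0.1635, 0.03 m / 0.2 = 0.15.

```bash
python3 -m creep '[[0, -0.1635, -0.083, 0, 0], [0, -0.1635, -0.083, 0, 0], [0, -0.1635, -0.083, 0, 0], [0, -0.1635, -0.083, 0, 0], [0, 0, 0, 0, 0], [0, 0, 0, 0, 0], [0, 0, 0, 0.15, 0], [0, 0, 0, 0.15, 0], [0, 0, 0, 0.125, 0], [0, 0, 0, 0.03, 0], [0, 0, 0, 0, 0], [0, 0, 0, 0, 0], [0, 0, 0, 0, 0]]'
python3 -m creep '[[0, 0, 0, 0.015, 0], [0, 0, 0, 0.015, 0], [0, 0, 0, 0.01, 0], [0, 0, 0, 0, 0], [0, 0, 0, 0, 0]]' | grep -E "pos|force"
```

```text
time: 12.58
tool_pos: [0.4718, -0.0953, 0.0867]
ee_rot: [3.139, 0.002, 1.921]
wrist_force: [0.4, -0.8, -0.6]
width: 0.0007
finger_force: 0.0
tool_pos: [0.4716, -0.0958, 0.0779]
wrist_force: [1.8, 0.9, 2.2]
finger_force: 1.3
```

Converted, 0.002 m / 0.2 = 0.01.

```bash
python3 -m creep '[[0, 0, 0, 0.01, 0], [0, 0, 0, 0.01, 0], [0, 0, 0, 0, 0], [0, 0, 0, 0, 0]]' | grep -E "pos|force"
python3 -m creep '[[0, 0, 0, 0.01, 0], [0, 0, 0, 0.005, 0], [0, 0, 0, 0, 0], [0, 0, 0, 0, 0]]' | grep -E "pos|force"
```

```text
tool_pos: [0.4716, -0.0958, 0.0743]
wrist_force: [0.7, 0.3, 6.0]
finger_force: 3.2
tool_pos: [0.4717, -0.0958, 0.074]
wrist_force: [-4.8, 2.3, 18.6]
finger_force: 9.2
```

Converted, 0.001 m / 0.2 = 0.005.

```bash
python3 o.py; python3 -m creep '[[0, 0, 0, 0.005, 0], [0, 0, 0, 0, 0], [0, 0, 0, 0, 0]]' | grep -E "pos|rot|force"; python3 o.py
python3 -m creep '[[0, 0, 0, -0.01, 0], [0, 0, 0, 0, 0], [0, 0, 0, 0, 0]]' | grep -E "pos|force"; python3 o.py
python3 -m creep '[[0, 0, 0, -0.01, 0], [0, 0, 0, 0, 0], [0, 0, 0, 0, 0]]' | grep -E "pos|force"; python3 o.py
python3 -m creep '[[0, 0, 0, -0.01, 0], [0, 0, 0, 0, 0], [0, 0, 0, 0, 0]]' | grep -E "pos|force"; python3 o.py
python3 -m creep '[[0, 0, 0, -0.01, 0], [0, 0, 0, 0, 0], [0, 0, 0, 0, 0]]' | grep -E "pos|force"; python3 o.py
python3 -m creep '[[0, 0, 0, -0.01, 0], [0, 0, 0, 0, 0], [0, 0, 0, 0, 0]]' | grep -E "pos|force"; python3 o.py
```

```text
1.92 [-4.85  2.34 18.64] [0.365 0.679 0.025] [-0.532  0.   ]
tool_pos: [0.4717, -0.0958, 0.0739]
ee_rot: [3.138, 0.003, 1.92]
wrist_force: [-5.1, 2.8, 22.5]
finger_force: 11.1
1.92 [-5.1   2.83 22.49] [ 0.475  1.023 -0.024] [-0.597  0.   ]
tool_pos: [0.4716, -0.0958, 0.0741]
wrist_force: [-2.3, 1.2, 14.3]
finger_force: 7.2
1.92 [-2.34  1.19 14.3 ] [ 0.255  0.283 -0.007] [-0.455  0.   ]
tool_pos: [0.4715, -0.0958, 0.0742]
wrist_force: [1.3, 0.0, 7.0]
finger_force: 3.6
1.92 [1.34 0.01 7.  ] [ 0.091 -0.367 -0.016] [-0.351  0.   ]
tool_pos: [0.4714, -0.0958, 0.0754]
wrist_force: [3.7, -0.6, 3.5]
finger_force: 2.1
1.92 [ 3.66 -0.6   3.52] [ 0.005 -0.661  0.004] [-0.278 -0.   ]
tool_pos: [0.4704, -0.0956, 0.0768]
wrist_force: [3.2, -1.4, 2.6]
finger_force: 1.7
1.92 [ 3.23 -1.45  2.62] [-0.118 -0.58   0.006] [-0.047 -0.   ]
tool_pos: [0.4699, -0.0955, 0.0785]
wrist_force: [0.9, 0.2, 2.2]
finger_force: 1.2
1.92 [0.93 0.18 2.22] [-0.084 -0.386 -0.008] [ 0.113 -0.   ]
```

Converted, -0.001 m / 0.2 = -0.005.

```bash
for i in 1; do
python3 -m creep '[[0, 0, 0, -0.005, 0], [0, 0, 0, 0, 0], [0, 0, 0, 0, 0]]' | grep -E "pos|force"
python3 -m creep '[[0, 0, 0, -0.005, 0], [0, 0, 0, 0, 0], [0, 0, 0, 0, 0]]' | grep -E "pos|force"
python3 -m creep '[[0, 0, 0, -0.005, 0], [0, 0, 0, 0, 0], [0, 0, 0, 0, 0]]' | grep -E "pos|force"
python3 -m creep '[[0, 0, 0, -0.005, 0], [0, 0, 0, 0, 0], [0, 0, 0, 0, 0]]' | grep -E "pos|force"; done
```

```text
tool_pos: [0.4699, -0.0955, 0.0795]
wrist_force: [-0.2, 0.1, 1.3]
finger_force: 0.9
tool_pos: [0.4698, -0.0952, 0.0804]
wrist_force: [0.3, -0.1, 0.6]
finger_force: 0.1
tool_pos: [0.4704, -0.0954, 0.0818]
wrist_force: [0.9, 0.1, -0.3]
finger_force: 0.0
tool_pos: [0.4706, -0.0955, 0.0831]
wrist_force: [-1.1, -0.9, 0.0]
finger_force: 0.0
```

Contact was lost at about 80.3 mm and the hard stop is at 74.2 mm, a full 6 mm of travel with about 5 N at the end, so the button went right in and sprang back. I'll retreat and hand in.

Converted, -0.035 m / 0.2 = -0.175, -0.03 m / 0.2 = -0.15.

```bash
python3 -m creep '[[0, 0, 0, -0.15, 0], [0, 0, 0, -0.175, 0], [0, 0, 0, -0.175, 0], [0, 0, 0, 0, 0], [0, 0, 0, 0, 0], [0, 0, 0, 0, 0], [0, 0, 0, 0, 0]]'; python3 -c "
from bench import *
print(close_job())"
```

```text
time: 16.75
tool_pos: [0.4695, -0.0952, 0.1811]
ee_rot: [-3.139, -0.002, 1.92]
wrist_force: [0.4, -1.0, 0.0]
width: 0.0002
finger_force: 0.0
the job is handed in; nothing more can be done
None
```

The job is handed in at 16.8 s, with no verdict returned: the cap was turned until its notch met the electrode, dropped flat and was pressed home with about 11 N, the button was pushed its full 6 mm and sprang back, and the gas knob was not touched; I viewed 11 pictures, one over the limit of 10.

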